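# Fit the crank handle to the hand washer's drive by feel and park it at the red mark

## Task

Lift the blue crank handle out of its grey stand and rest its pin lightly on the black disc of the white washer drive. Slide it gently around, always pressing only lightly, until it drops into the unmarked hole in the disc; push it fully home, then use the handle to turn the disc until the handle stands at the red pointer. Leave it there upright and fully seated, without forcing anything or disturbing the small things near by.

Things in the scene. Friction and masses are not known exactly. Their poses are not given: they have to be found in the camera images.
- grip_centre (a point): Middle of the blue grip of the 70 g crank handle, on its axis: 49 mm above the pin's tip, 25 mm below the top. The grip is an upright cylinder 22 mm in diameter, 50 mm long; below it are a steel collar (26 mm in diameter, 6 mm thick) and a steel pin. It starts upright, pin in the stand; z points up along the handle.
- pin_tip (a point): Lower end of the handle's steel pin, on its axis. The pin is 9 mm in diameter and sticks out 18 mm below the collar; it tapers over its last 5 mm to a flat end 4 mm wide. z points up along the handle.
- stand: Grey block, 64 x 64 x 26 mm, fixed to the worktop, in which the handle is parked: its pin is in a loose hole 21 mm deep, its collar rests on the block's top. Origin at the centre of the underside.
- drive: White square housing, 150 x 150 mm, 47 mm tall, fixed to the worktop; origin at the centre of its underside. A round window 92 mm wide in its top shows the black disc, whose face is 5 mm below the top. The disc is sprung: it starts to sink at about 2 N, then sinks 1 mm per 0.8 N, at most 8 mm, and is hard there. -x points to the red pointer on the rim.
- disc_centre (a point): Centre of the black disc's face (steel dot), 42 mm above the worktop when not pressed; x, y, z as the drive's. The face is flat but for one black round blind hole, 11 mm wide, 20 mm deep, its centre 28 mm from the disc's centre, in a direction that is not measured and differs each time, never within 50 degrees of the red pointer.
- mark_point (a point): Point 28 mm from the disc's centre towards the red pointer (red arrow on the white rim), at the height of the unpressed disc face: where the handle's axis must finally stand. The disc turns endlessly either way about the vertical with a friction of 0.12 N m (4.3 N at the hole): a light slide does not turn it, and it stays where it is left.
- spool_purple: Purple thread spool, 25 mm wide, 43 mm tall, loose; origin at the centre of its underside. To be left alone.
- spool_teal: Teal thread spool, 25 mm wide, 43 mm tall, loose; origin at the centre of its underside. To be left alone.
- dropper: Brown dropper bottle with a black top, 34 mm wide, 102 mm tall, loose; origin at the centre of its underside. To be left alone.
- clothes_peg: Wooden clothes peg, 72 x 15 x 12 mm, lying loose; origin at the centre of its underside. To be left alone.
There are look-alikes about, which are no part of the job. Leave any yellow look-alike of the part that bears grip_centre alone.

How it is judged (in metres and radians):
On the way, in this order (a step that is already met when the one before it is completed fails the run):
1. the handle's pin is in the disc's hole, its tip at least 12 mm below the level of the unpressed disc face, upright within 0.2 rad (z of pin_tip in the frame of disc_centre below -0.012 m and horizontal distance between pin_tip and disc_centre below 0.04 m and angle between pin_tip's own z axis and vertical below 0.2 rad), for 0.2 s.
2. with the pin in the hole, the handle's grip centre is within 12 mm (seen from above) of the mark point (all of step 1 and horizontal distance between grip_centre and mark_point below 0.012 m), for 0.2 s.
At the end, for the whole second after the job is handed in: The handle stands at rest in the disc's hole, pin tip at least 15.5 mm below the level of the unpressed disc face (18 mm is fully home), upright within 0.2 rad, its grip centre within 12 mm of the mark point seen from above (z of pin_tip in the frame of disc_centre below -0.0155 m and horizontal distance between pin_tip and disc_centre below 0.04 m and angle between pin_tip's own z axis and vertical below 0.2 rad and horizontal distance between grip_centre and mark_point below 0.012 m and linear speed of handle below 0.01 m/s); the robot touches nothing.
It fails at once if handle and drive press on each other with more than 20 N (contact force between handle and drive above 20 N).
It fails at once if the spool purple is moved more than 15 mm (distance of spool_purple from where it was at the start of the episode above 0.015 m).
It fails at once if the spool teal is moved more than 15 mm (distance of spool_teal from where it was at the start of the episode above 0.015 m).
It fails at once if the dropper is moved more than 15 mm (distance of dropper from where it was at the start of the episode above 0.015 m).
It fails at once if the clothes peg is moved more than 15 mm (distance of clothes_peg from where it was at the start of the episode above 0.015 m).
It also fails if it takes over 72 s, if anything falls off the work surface, if the arm or the gripper's body presses on something with over 40 N, if the wrist force passes 120 N, or if a joint passes its speed limit or range.

## Robot

A 6-joint arm with a two-finger parallel gripper is mounted at the origin on a cart in front of the work surface, level with it; the furniture and walls round the work are solid. World frame = base frame: x ahead of the robot, y to its left, z up, the work surface at z = 0. Lengths are in m, angles in degrees, forces in N, time in s.
With the tool pointing down it reaches from about 0.25 to 0.725 m from the base axis. Payload 9.7 kg.
Tool frame: the origin (TCP) lies on the centre line of the jaws, within the pads' length; the fingertips stand 17 mm ahead of it and the grasp point (between the pads) lies 2 mm behind it (bot.tip_extent is the distance from the TCP to the fingertips, in m); z points along the fingers, y is the line along which they close (so a half turn about z gives the same grasp; the last joint's range is limited). The gripper opens to 85 mm and grips with 20 to 120 N. Pads are 22 mm wide; open, the fingers measure 114 mm over their backs; the gripper's body (76 mm by 85 mm) begins 54 mm behind the grasp point. The pads swing forward as they close: fully open they stand 13 mm farther back than shut.
Start: joints at [67.151, 4.979, 10.078, 95.1, 0, 90], TCP at [0.214, 0.507, 0.248] pointing down, gripper open.
Joint ranges: [-179.16, 179.16], [-48.56, 103.87], [-65.8, 70.77], [-126.05, 130.52], [-82.76, 87.17], [-180, 180]. Speed limits (degrees/s): [127.2, 127.2, 147.25, 180, 180, 180].

## Interface

Orientations are given as [roll, pitch, yaw] about the fixed x, y, z axes, in that order (R = Rz(yaw) Ry(pitch) Rx(roll)).
In Python, from workcell import bot gives the robot as it stands.
- The arm moves only by the tool carry_out, never from a script. Its argument "moves" is text: rows parted by semicolons, each of 7 numbers parted by spaces: the shift along the tool's x, y, z in mm, then the turn, a rotation vector about the tool's x, y, z in degrees, then the finger opening in mm, from 0 to 85.4. A call has 1 to 20 rows; each row is the pose to reach, as a shift and turn from the pose commanded when the call began, along the tool's axes at that moment; what a row does not reach only later rows make up. A row lasts 1/10 s, in which the tool goes at most 50 mm and 8.59 degrees, less where a joint would pass 70% of its speed; a pose out of reach is approached as far as the arm can. A call with a gripper value outside its range is refused whole. The fingers move at their own pace and stop on an object; "force" is the grip in N (left out, the last holds). Time passes only in rows, so rows that repeat a pose let the fingers close. It gives the time, the measured TCP pose, the force, the opening and the grip force at its end, in the units of the state.
- bot.get_obs(): the state, without advancing time (a new reading comes with each control period).
- bot.camera(name): name is "side" or "top"; returns a dict with "img" (400x640x3 uint8, red, green, blue), "mtx" (3x3 intrinsics, pixels), "position" and "orientation" of the camera in the world. Camera axes: x right, y up, looking along -z (the intrinsics and any distortion apply to the point x, -y, -z); pixel columns grow to the right and rows downward; lengths in m; the calibration is good to about 2 mm. A picture is of the moment at which its call begins. There is no depth.
- bot.job_done(): hands the job in; it is judged then, once.
The state is a dict: "time": time; "q": joint angles; "qd": joint speeds; "joint_efforts": joint torques, N m; "ee_pos": TCP position; "tcp_rot": TCP orientation; "wrist_force": force on the tool from outside, world axes, zero at the start; "torque": the same for the moment, N m; "opening": finger opening in m; "grasp_force": force on a finger pad.
Only numpy, scipy, OpenCV 4.12 (cv2) and the standard library are available. Lean on these libraries where they do the work, as an engineer would, in place of code of your own. Each camera call takes 0.05 s, during which the arm holds its last target. There are 200 camera calls.

## Working session

There is one attempt and no reset: what is moved stays moved. The work goes in short steps, Python scripts to look and compute and a tool call to move; the robot and the scene stay as the last step left them, time stands still between calls to the robot, and variables do not carry over. Pictures are saved under pics/ and viewed, at most 10 in all, crops included, and the job is handed in when it is done.

Besides the shell and the picture viewer there is one more tool, called after "Request:" as name(argument=value, ...), one argument or row to a line, values as JSON. carry_out: Moves the arm, as the interface text tells. Its arguments: {"type":"object","properties":{"moves":{"type":"string"},"force":{"type":"number"}},"required":["moves"]}

```bash
mkdir -p pics
cat > h.py <<'E'
import numpy as np, cv2
from workcell import bot
def snap(name,fn):
    c=bot.camera(name); cv2.imwrite('pics/'+fn,cv2.cvtColor(c['img'],cv2.COLOR_RGB2BGR)); np.savez('pics/'+name,**{k:np.array(v) for k,v in c.items() if k!='img'}); np.save('pics/'+name+'img',c['img']); return c
E
python3 - <<'E'
from h import *
for n in('top','side'):
    c=snap(n,n+'0.png'); print({k:v for k,v in c.items() if k!='img'})
print(bot.get_obs())
E
```

```text
{'mtx': array([[388.38273362,   0.        , 317.51989606],
       [  0.        , 388.38273362, 193.1214789 ],
       [  0.        ,   0.        ,   1.        ]]), 'position': array([ 0.39026007, -0.05751795,  0.89874441]), 'orientation': array([  7.97725586,   1.5881443 , -89.09616163])}
{'mtx': array([[424.08221022,   0.        , 316.67589578],
       [  0.        , 424.08221022, 195.6831522 ],
       [  0.        ,   0.        ,   1.        ]]), 'position': array([ 0.29414784, -0.65540678,  0.65480184]), 'orientation': array([ 48.90041526,   0.26675293, -20.97164817])}
{'time': 0.1, 'q': array([6.71496238e+01, 5.01061897e+00, 1.00384822e+01, 9.51004561e+01,
       2.36859634e-03, 9.00001086e+01]), 'qd': array([-0.08886454, -0.08306936, -0.02031474,  0.11114692, -0.07574808,
       -0.02034433]), 'joint_efforts': array([ 3.93635210e-04, -5.21558905e+01,  4.65656197e+01,  1.60355272e-02,
       -1.98995031e-05,  1.51120639e-05]), 'ee_pos': array([0.213495  , 0.50666568, 0.24762375]), 'tcp_rot': array([-1.79927407e+02, -2.36845686e-03,  1.57149512e+02]), 'wrist_force': array([ 0.52152374, -0.39081826,  0.03502888]), 'torque': array([-0.031683  , -0.03373777, -0.03889583]), 'grasp_force': 0.0, 'opening': 0.08530827063600918}
```

View pics/top0.png

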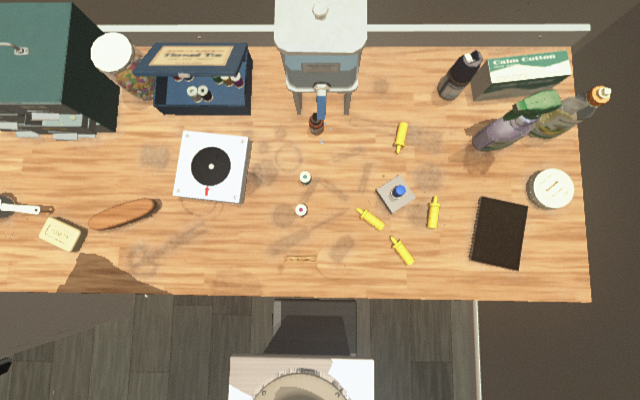

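View pics/side0.png

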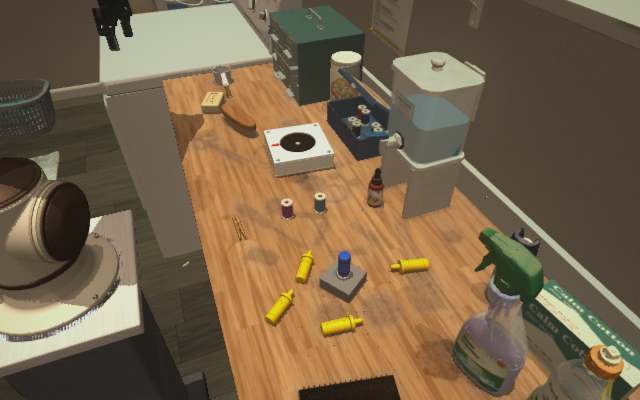

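The top picture shows the drive at about (212,167) with its red arrow at (207,190), the stand at (396,195) with the blue grip at (400,190), spools at (305,177) and (301,210), the dropper at (317,124) and the peg at (300,259). The side picture agrees: grip at (344,264), drive at (298,147). Next I enlarge the important parts.

```bash
cat >> h.py <<'E'
from scipy.spatial.transform import Rotation as R
def cam(n): return np.load('pics/'+n+'.npz')
def px2w(n,u,v,z):
    c=cam(n);M=c['mtx'];d=np.array([(u-M[0,2])/M[0,0],-(v-M[1,2])/M[1,1],-1]);d=R.from_euler('xyz',c['orientation'],degrees=True).apply(d)
    p=c['position'];return p+d*(z-p[2])/d[2]
def w2px(n,P):
    c=cam(n);M=c['mtx'];q=R.from_euler('xyz',c['orientation'],degrees=True).inv().apply(np.array(P)-c['position'])
    return np.array([M[0,2]-M[0,0]*q[...,0]/q[...,2],M[1,2]+M[1,1]*q[...,1]/q[...,2]]).T
def tile(n,u0,v0,w,k):
    a=np.load('pics/'+n+'img.npy')[v0:v0+w*3//4,u0:u0+w,::-1];return cv2.resize(a,(400,300),interpolation=cv2.INTER_CUBIC)
E
python3 - <<'E'
from h import *
t=np.vstack([np.hstack([tile('top',165,125,100,4),tile('top',360,165,80,4)]),np.hstack([tile('side',250,110,100,4),tile('side',304,240,80,4)])])
cv2.imwrite('pics/crop1.png',t)
for a,z in (((211,166),.042),((207,190),.047),((400,190),.08),((305,177),.043),((301,210),.043),((317,124),.08),((300,259),.01)): print(a,px2w('top',*a,z).round(3))
for a,z in (((297,143),.042),((344,264),.06)): print(a,px2w('side',*a,z).round(3))
E
```

```text
(211, 166) [0.569 0.211 0.042]
(207, 190) [0.513 0.215 0.047]
(400, 190) [ 0.513 -0.208  0.08 ]
(305, 177) [ 0.546 -0.003  0.043]
(301, 210) [0.472 0.004 0.043]
(317, 124) [ 0.657 -0.029  0.08 ]
(300, 259) [0.364 0.006 0.01 ]
(297, 143) [0.569 0.212 0.042]
(344, 264) [ 0.514 -0.21   0.06 ]
```

View pics/crop1.png

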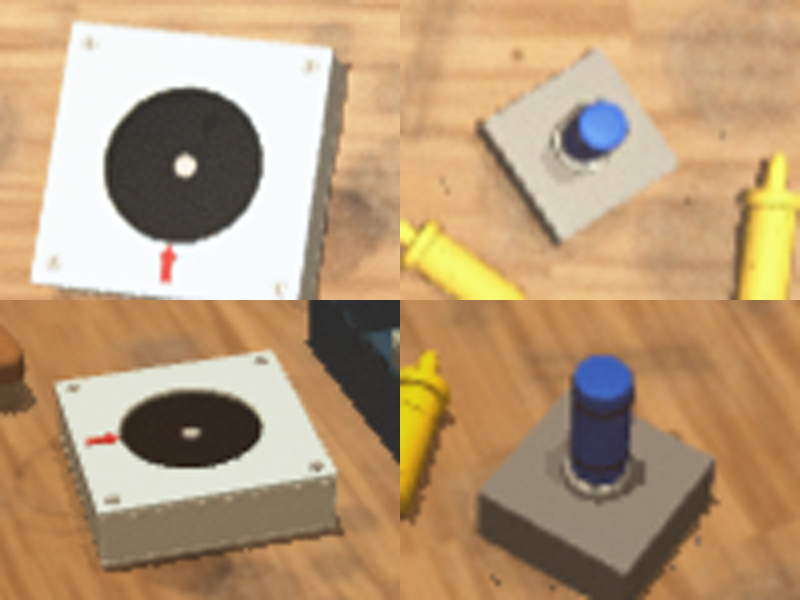

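Dot at (211.2,166.5), arrow at (206.7,190.5), grip top at (400.8,190.4) from the top; from the side, dot (298,143.2), grip top (344.8,254.8). The hole is not visible as it stands, so I'll stretch the disc's contrast once while working out positions.

Run:
```python
from h import *
print('dot',px2w('top',211,166.3,.042),px2w('side',297.8,143,.042))
print('grip',px2w('top',400.6,190.2,.082),px2w('side',344.6,254.6,.082))
cs=[px2w('top',165+a/4-.4,125+b/4-.4,.047)[:2] for a,b in((75,25),(333,47),(33,283))]
print(np.array(cs).round(4)); 
for e in (cs[1]-cs[0],cs[2]-cs[0]): print(np.linalg.norm(e),np.degrees(np.arctan2(e[1],e[0])))
d=px2w('top',206.4,190.2,.047)-px2w('top',211,166.3,.042);print('arrow',np.degrees(np.arctan2(d[1],d[0])))
x,y,z=R.from_euler('xyz',[0,0,0]).as_euler('xyz')
t=[]
for n in('top','side'):
    acc=sum(bot.camera(n)['img'].astype(float) for _ in range(6))/6
    u,v=w2px(n,[.569,.211,.042]).astype(int)
    g=acc[v-26:v+27,u-26:u+27].mean(2); g=np.clip((g-g.min())*255/25,0,255).astype('u1'); t.append(cv2.resize(g,(400,400),interpolation=cv2.INTER_CUBIC))
cv2.imwrite('pics/disc.png',np.hstack(t))
```

```text
dot [0.56851361 0.21072859 0.042     ] [0.57135376 0.21101475 0.042     ]
grip [ 0.51271224 -0.2086486   0.082     ] [ 0.51594044 -0.20754272  0.082     ]
[[0.6495 0.2774]
 [0.6377 0.1285]
 [0.5004 0.2916]]
0.14945131885445906 -94.54176781739986
0.14980813017878197 174.57597004837598
arrow 173.99089479516635
```

View pics/disc.png

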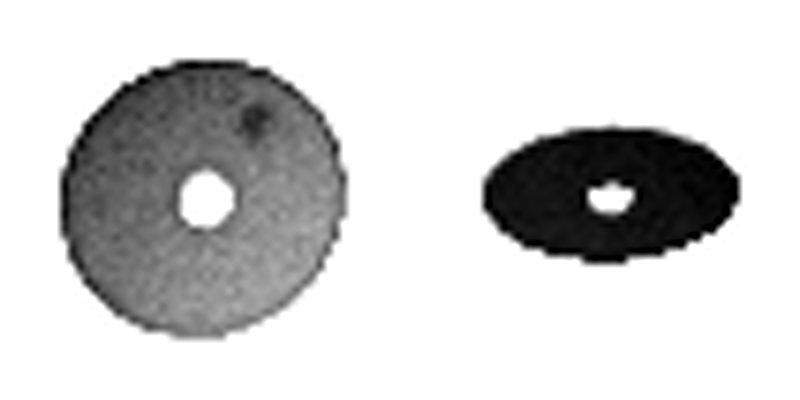

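The stretched picture shows a dark spot at (255,120) against the dot at (206,200). That is 28 mm from the centre, so it is the hole, in direction about −32° world. I'll move above the stand with yaw 90, so tool x = world y, tool y = world x and tool z is down.

Request:
carry_out(
  moves="-555 -542 47 0 0 67.1 45; -555 -542 47 0 0 67.1 45; -555 -542 47 0 0 67.1 45; -555 -542 47 0 0 67.1 45; -555 -542 47 0 0 67.1 45; -555 -542 47 0 0 67.1 45; -555 -542 47 0 0 67.1 45; -555 -542 47 0 0 67.1 45; -555 -542 47 0 0 67.1 45; -555 -542 47 0 0 67.1 45; -555 -542 47 0 0 67.1 45; -555 -542 47 0 0 67.1 45; -555 -542 47 0 0 67.1 45; -555 -542 47 0 0 67.1 45; -555 -542 47 0 0 67.1 45; -555 -542 47 0 0 67.1 45; -555 -542 47 0 0 67.1 45; -555 -542 47 0 0 67.1 45; -555 -542 47 0 0 67.1 45; -555 -542 47 0 0 67.1 45",
  force=25,
)

```text
time: 2.7
ee_pos: [0.5144, -0.2072, 0.2018]
tcp_rot: [180.0, 0.0, 90.1]
wrist_force: [0.6, 0.6, -0.5]
opening: 0.0451
grasp_force: 0.0
```

Request:
carry_out(
  moves="0 0 40 0 0 0 45; 0 0 80 0 0 0 45; 0 0 115 0 0 0 45; 0 0 135 0 0 0 45; 0 0 144 0 0 0 45; 0 0 144 0 0 0 45; 0 0 144 0 0 0 45; 0 0 144 0 0 0 10; 0 0 144 0 0 0 10; 0 0 144 0 0 0 10; 0 0 144 0 0 0 10; 0 0 144 0 0 0 10; 0 0 144 0 0 0 10",
  force=60,
)

```text
time: 4.0
ee_pos: [0.5153, -0.2084, 0.0589]
tcp_rot: [179.9, 0.0, 90.0]
wrist_force: [-0.4, 1.0, 6.0]
opening: 0.0205
grasp_force: 58.4
```

Request:
carry_out(
  moves="0 0 -15 0 0 0 10; 0 0 -40 0 0 0 10; 0 0 -80 0 0 0 10; 0 0 -102 0 0 0 10; 0 0 -102 0 0 0 10; 0 0 -102 0 0 0 10",
)

```text
time: 4.6
ee_pos: [0.5148, -0.2083, 0.16]
tcp_rot: [179.9, 0.0, 90.0]
wrist_force: [-0.2, 0.0, -1.1]
opening: 0.0208
grasp_force: 58.7
```

Run:
```python
from h import *
snap('top','t1.png');snap('side','s1.png')
u,v=w2px('top',[.515,-.208,.16]).astype(int);p,q=w2px('side',[.515,-.208,.14]).astype(int)
cv2.imwrite('pics/crop2.png',np.hstack([tile('top',u-50,v-37,100,4),tile('side',p-50,q-37,100,4)]));print(u,v,p,q)
hole=px2w('top',217.5,155.7,.042);dot=px2w('top',211,166.3,.042);print(hole-dot,np.hypot(*(hole-dot)[:2]))
o=bot.get_obs();print(o['ee_pos'],o['wrist_force'],o['opening'])
```

```text
407 183 345 232
[ 0.02472918 -0.01357968  0.        ] 0.02821240833762683
[ 0.51407806 -0.2079724   0.15831271] [-1.00222777  0.53622236 -1.19819481] 0.020782216047252184
```

View pics/crop2.png

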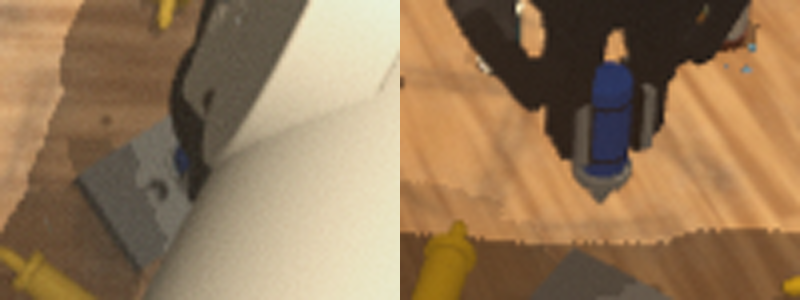

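The handle is held upright in the pads with the pin clear (side crop: collar at (603,180), pin tip at (600,200)). Now I carry it above the hole's estimated place (0.595, 0.1975).

Request:
carry_out(
  moves="20 0 0 0 0 0 10; 55 0 0 0 0 0 10; 95 0 0 0 0 0 10; 135 0 0 0 0 0 10; 175 0 0 0 0 0 10; 215 0 0 0 0 0 10; 255 0 0 0 0 0 10; 290 15 0 0 0 0 10; 325 30 0 0 0 0 10; 355 45 0 0 0 0 10; 380 60 0 0 0 0 10; 397 72 0 0 0 0 10; 405 80 0 0 0 0 10; 405.5 80.4 0 0 0 0 10; 405.5 80.4 15 0 0 0 10; 405.5 80.4 30 0 0 0 10; 405.5 80.4 40 0 0 0 10; 405.5 80.4 40 0 0 0 10; 405.5 80.4 40 0 0 0 10; 405.5 80.4 40 0 0 0 10",
)

```text
time: 6.7
ee_pos: [0.5948, 0.1974, 0.12]
tcp_rot: [179.9, -0.0, 90.0]
wrist_force: [-0.3, -0.3, -1.9]
opening: 0.0204
grasp_force: 58.9
```

Request:
carry_out(
  moves="0 0 8 0 0 0 10; 0 0 16 0 0 0 10; 0 0 22 0 0 0 10; 0 0 22 0 0 0 10; 0 0 22 0 0 0 10",
)

```text
time: 7.2
ee_pos: [0.5945, 0.1974, 0.097]
tcp_rot: [-180.0, 0.0, 90.1]
wrist_force: [0.1, -0.9, -1.4]
opening: 0.0206
grasp_force: 58.9
```

Run:
```python
from h import *
snap('side','s2.png')
p,q=w2px('side',[.595,.1975,.05]).astype(int)
print(p,q,w2px('side',[[.595,.1975,.046],[.595,.1975,.064]]))
cv2.imwrite('pics/crop3.png',cv2.resize(tile('side',p-40,q-30,80,5),(800,600)))
o=bot.get_obs();print(o['ee_pos'],o['wrist_force'])
```

```text
308 141 [[308.24468285 142.56775472]
 [308.11820132 136.60293815]]
[0.59464638 0.19742596 0.09738461] [ 0.48663986  0.24397907 -0.7908109 ]
```

View pics/crop3.png

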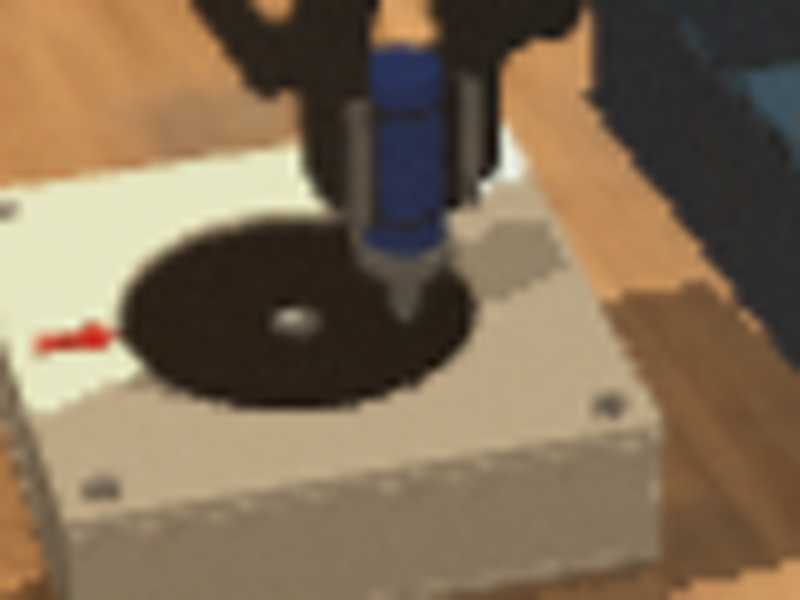

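The pin tip is at (405,318), as predicted, and the dot at (296,320), so alignment holds. I lower gently.

Request:
carry_out(
  moves="0 0 1 0 0 0 10; 0 0 2 0 0 0 10; 0 0 3 0 0 0 10; 0 0 4 0 0 0 10; 0 0 5 0 0 0 10; 0 0 6 0 0 0 10; 0 0 6 0 0 0 10; 0 0 6 0 0 0 10",
)

```text
time: 8.05
ee_pos: [0.5946, 0.1974, 0.0913]
tcp_rot: [-180.0, 0.0, 90.0]
wrist_force: [0.1, -0.0, -1.3]
opening: 0.0209
grasp_force: 58.9
```

Request:
carry_out(
  moves="0 0 0.7 0 0 0 10; 0 0 1.4 0 0 0 10; 0 0 2.1 0 0 0 10; 0 0 2.8 0 0 0 10; 0 0 2.8 0 0 0 10; 0 0 2.8 0 0 0 10",
)

```text
time: 8.65
ee_pos: [0.5946, 0.1974, 0.0885]
tcp_rot: [-180.0, 0.0, 90.1]
wrist_force: [-0.3, -0.0, -0.6]
opening: 0.021
grasp_force: 58.9
```

Request:
carry_out(
  moves="0 0 0.7 0 0 0 10; 0 0 1.4 0 0 0 10; 0 0 2.1 0 0 0 10; 0 0 2.8 0 0 0 10; 0 0 2.8 0 0 0 10; 0 0 2.8 0 0 0 10",
)

```text
time: 9.25
ee_pos: [0.5946, 0.1973, 0.0856]
tcp_rot: [-180.0, 0.0, 90.0]
wrist_force: [0.1, -1.5, -0.5]
opening: 0.021
grasp_force: 58.9
```

Request:
carry_out(
  moves="0 0 0.7 0 0 0 10; 0 0 1.4 0 0 0 10; 0 0 2.1 0 0 0 10; 0 0 2.8 0 0 0 10; 0 0 3.5 0 0 0 10; 0 0 3.5 0 0 0 10; 0 0 3.5 0 0 0 10",
)

```text
time: 9.95
ee_pos: [0.5946, 0.1974, 0.0821]
tcp_rot: [-180.0, 0.0, 90.0]
wrist_force: [0.3, -2.8, 0.7]
opening: 0.0208
grasp_force: 58.9
```

Request:
carry_out(
  moves="-0.4 0 0 0 0 0 10; -0.8 0 0 0 0 0 10; -0.8 0 0 0 0 0 10; -0.8 0 0.7 0 0 0 10; -0.8 0 1.4 0 0 0 10; -0.8 0 2.1 0 0 0 10; -0.8 0 2.8 0 0 0 10; -0.8 0 2.8 0 0 0 10; -0.8 0 2.8 0 0 0 10",
)

```text
time: 10.85
ee_pos: [0.5946, 0.1966, 0.0793]
tcp_rot: [-180.0, 0.0, 90.1]
wrist_force: [0.1, 0.4, -1.2]
opening: 0.0209
grasp_force: 58.9
```

Request:
carry_out(
  moves="0 0 0.7 0 0 0 10; 0 0 1.4 0 0 0 10; 0 0 2.1 0 0 0 10; 0 0 2.8 0 0 0 10; 0 0 3.5 0 0 0 10; 0 0 3.5 0 0 0 10; 0 0 3.5 0 0 0 10",
)

```text
time: 11.55
ee_pos: [0.5946, 0.1966, 0.0759]
tcp_rot: [-180.0, 0.0, 90.1]
wrist_force: [0.1, -0.2, -0.1]
opening: 0.0205
grasp_force: 58.9
```

Request:
carry_out(
  moves="0 0 0.5 0 0 0 10; 0 0 1 0 0 0 10; 0 0 1.5 0 0 0 10; 0 0 1.5 0 0 0 10; 0 0 1.5 0 0 0 10",
)

```text
time: 12.05
ee_pos: [0.5947, 0.1966, 0.0746]
tcp_rot: [180.0, -0.0, 90.0]
wrist_force: [-0.7, 0.1, 0.6]
opening: 0.0206
grasp_force: 58.9
```

The pin is in and nearly home, with light forces. Now I work out the arc about the disc centre, clockwise by about 155°.

Run:
```python
import numpy as np
c=np.array([570.4,211.0]); p=np.array([594.7,196.7]); t0=np.arctan2(*(p-c)[::-1]); r=28.1; print(np.degrees(t0),np.hypot(*(p-c)))
for s in range(0,155,31):
    a=t0-np.radians(s+np.r_[0,3:32:4]);q=r*np.c_[np.sin(a),np.cos(a)];print('; '.join('%.1f %.1f 0 0 0 0 10'%tuple(x) for x in (q-q[0])[1:]))
```

```text
-30.47584806258076 28.195389694061753
-1.2 -0.8 0 0 0 0 10; -2.8 -1.9 0 0 0 0 10; -4.4 -3.2 0 0 0 0 10; -5.8 -4.5 0 0 0 0 10; -7.1 -6.0 0 0 0 0 10; -8.3 -7.5 0 0 0 0 10; -9.4 -9.1 0 0 0 0 10; -10.4 -10.8 0 0 0 0 10
-0.7 -1.3 0 0 0 0 10; -1.5 -3.1 0 0 0 0 10; -2.1 -5.0 0 0 0 0 10; -2.6 -6.8 0 0 0 0 10; -3.0 -8.8 0 0 0 0 10; -3.3 -10.7 0 0 0 0 10; -3.4 -12.7 0 0 0 0 10; -3.4 -14.6 0 0 0 0 10
0.1 -1.5 0 0 0 0 10; 0.4 -3.4 0 0 0 0 10; 0.7 -5.3 0 0 0 0 10; 1.3 -7.2 0 0 0 0 10; 1.9 -9.1 0 0 0 0 10; 2.7 -10.9 0 0 0 0 10; 3.6 -12.6 0 0 0 0 10; 4.6 -14.3 0 0 0 0 10
0.8 -1.2 0 0 0 0 10; 2.1 -2.7 0 0 0 0 10; 3.4 -4.2 0 0 0 0 10; 4.8 -5.5 0 0 0 0 10; 6.3 -6.8 0 0 0 0 10; 7.9 -7.9 0 0 0 0 10; 9.6 -9.0 0 0 0 0 10; 11.3 -9.9 0 0 0 0 10
1.3 -0.6 0 0 0 0 10; 3.2 -1.3 0 0 0 0 10; 5.1 -1.8 0 0 0 0 10; 7.0 -2.3 0 0 0 0 10; 8.9 -2.6 0 0 0 0 10; 10.9 -2.7 0 0 0 0 10; 12.8 -2.7 0 0 0 0 10; 14.8 -2.6 0 0 0 0 10
```

First only part of the first segment, to check the forces.

Request:
carry_out(
  moves="-0.6 -0.4 0 0 0 0 10; -1.2 -0.8 0 0 0 0 10; -2 -1.3 0 0 0 0 10; -2.8 -1.9 0 0 0 0 10; -3.6 -2.5 0 0 0 0 10; -4.4 -3.2 0 0 0 0 10; -4.4 -3.2 0 0 0 0 10",
)

```text
time: 12.75
ee_pos: [0.5915, 0.1925, 0.0746]
tcp_rot: [180.0, -0.0, 90.1]
wrist_force: [2.4, 4.0, 0.4]
opening: 0.0203
grasp_force: 58.7
```

Request:
carry_out(
  moves="-1.4 -1.3 0 0 0 0 10; -2.7 -2.8 0 0 0 0 10; -3.9 -4.3 0 0 0 0 10; -5 -5.9 0 0 0 0 10; -6 -7.6 0 0 0 0 10; -6 -7.6 0 0 0 0 10",
)

```text
time: 13.35
ee_pos: [0.584, 0.1863, 0.0747]
tcp_rot: [180.0, -0.0, 90.0]
wrist_force: [3.8, 3.3, 1.6]
opening: 0.0203
grasp_force: 58.7
```

Request:
carry_out(
  moves="-0.7 -1.3 0 0 0 0 10; -1.5 -3.1 0 0 0 0 10; -2.1 -5.0 0 0 0 0 10; -2.6 -6.8 0 0 0 0 10; -3.0 -8.8 0 0 0 0 10; -3.3 -10.7 0 0 0 0 10; -3.4 -12.7 0 0 0 0 10; -3.4 -14.6 0 0 0 0 10; -3.4 -14.6 0 0 0 0 10",
)

```text
time: 14.25
ee_pos: [0.5696, 0.1825, 0.0746]
tcp_rot: [179.9, 0.0, 90.0]
wrist_force: [4.2, 0.9, 1.2]
opening: 0.0208
grasp_force: 58.8
```

Request:
carry_out(
  moves="0.1 -1.5 0 0 0 0 10; 0.4 -3.4 0 0 0 0 10; 0.7 -5.3 0 0 0 0 10; 1.3 -7.2 0 0 0 0 10; 1.9 -9.1 0 0 0 0 10; 2.7 -10.9 0 0 0 0 10; 3.6 -12.6 0 0 0 0 10; 4.6 -14.3 0 0 0 0 10; 4.6 -14.3 0 0 0 0 10",
)

```text
time: 15.15
ee_pos: [0.5552, 0.1868, 0.0745]
tcp_rot: [180.0, 0.1, 90.0]
wrist_force: [4.1, -0.8, 2.0]
opening: 0.0207
grasp_force: 58.8
```

Request:
carry_out(
  moves="0.8 -1.2 0 0 0 0 10; 2.1 -2.7 0 0 0 0 10; 3.4 -4.2 0 0 0 0 10; 4.8 -5.5 0 0 0 0 10; 6.3 -6.8 0 0 0 0 10; 7.9 -7.9 0 0 0 0 10; 9.6 -9.0 0 0 0 0 10; 11.3 -9.9 0 0 0 0 10; 11.3 -9.9 0 0 0 0 10",
)

```text
time: 16.05
ee_pos: [0.5451, 0.1979, 0.0743]
tcp_rot: [180.0, 0.1, 90.0]
wrist_force: [3.8, -2.5, 1.1]
opening: 0.0207
grasp_force: 58.8
```

Request:
carry_out(
  moves="1.3 -0.6 0 0 0 0 10; 3.2 -1.3 0 0 0 0 10; 5.1 -1.8 0 0 0 0 10; 7.0 -2.3 0 0 0 0 10; 8.9 -2.6 0 0 0 0 10; 10.9 -2.7 0 0 0 0 10; 12.8 -2.7 0 0 0 0 10; 14.8 -2.6 0 0 0 0 10; 15.8 -2.4 0 0 0 0 10; 15.8 -2.4 0 0 0 0 10",
)

```text
time: 17.05
ee_pos: [0.5422, 0.2132, 0.0739]
tcp_rot: [-179.9, 0.2, 90.0]
wrist_force: [2.0, -4.7, 1.9]
opening: 0.0208
grasp_force: 58.9
```

Request:
carry_out(
  moves="-0.8 0 0 0 0 0 10; -0.8 0 0 0 0 0 10; -0.8 0 0 0 0 0 30; -0.8 0 0 0 0 0 45; -0.8 0 0 0 0 0 45; -0.8 0 0 0 0 0 45; -0.8 0 0 0 0 0 45; -0.8 0 -15 0 0 0 45; -0.8 0 -50 0 0 0 45; -0.8 0 -95 0 0 0 45; -0.8 0 -140 0 0 0 45; -0.8 0 -140 0 0 0 45; -200 -100 -140 0 0 0 45; -200 -100 -140 0 0 0 45; -200 -100 -140 0 0 0 45; -200 -100 -140 0 0 0 45; -200 -100 -140 0 0 0 45; -200 -100 -140 0 0 0 45; -200 -100 -140 0 0 0 45; -200 -100 -140 0 0 0 45",
)

```text
time: 19.05
ee_pos: [0.4431, 0.015, 0.2147]
tcp_rot: [180.0, -0.0, 90.1]
wrist_force: [0.6, 0.1, -0.2]
opening: 0.0451
grasp_force: 0.0
```

Run:
```python
from h import *
snap('side','s3.png');snap('top','t3.png')
m=[.5425,.2139,.098];print(w2px('top',m),w2px('side',m),w2px('side',[.5425,.2139,.042]))
cv2.imwrite('pics/crop4.png',np.hstack([tile('top',155,125,100,4),tile('side',250,100,100,4)]))
print(bot.get_obs()['ee_pos'],bot.get_obs()['wrist_force'])
```

```text
[200.93468865 172.86152361] [285.57339235 125.80807459] [286.73403632 144.7295873 ]
[0.44310263 0.01518821 0.21434498] [0.08988745 0.67076145 0.76343874]
```

View pics/crop4.png

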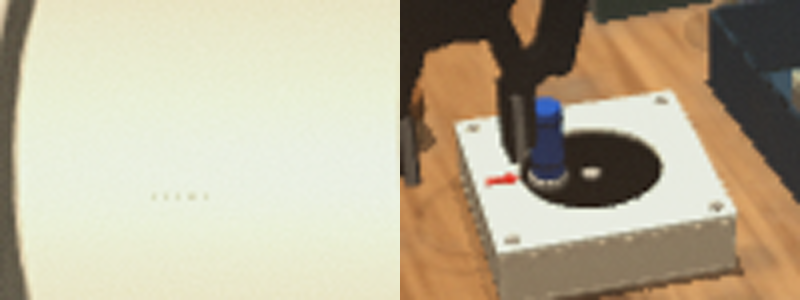

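The handle stands upright by the red arrow. In the side crop its grip top is at (548,106), image (287,126.5), against a predicted (285.6,125.8) for fully home at the mark. The collar rests on the disc at (548,180), and the gripper is clear.

```bash
python3 -c "
from workcell import bot
print(bot.job_done())"
```

```text
the job is handed in; nothing more can be done
None
```

I handed the job in at about 19 s: the crank handle stands upright and seated in the disc's hole at the red pointer (final side picture, within about 3 mm), with wrist forces of about 5.5 N or less at every check; the hole showed up in the contrast-stretched camera picture, so the pin dropped straight in and no searching slide was needed, and `job_done()` returned no verdict.

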